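# Set the loose end of the slab roller and hold the thumbscrew

### The arm

A 6-joint arm with a two-finger parallel gripper is mounted at the origin on the work surface. World frame = base frame: x ahead of the robot, y to its left, z up, the work surface at z = 0. Lengths are in mm, angles in degrees, forces in N, time in s.
With the tool pointing down it reaches from about 375 to 975 mm from the base axis. Payload 3.8 kg.
Tool frame: the origin (TCP) lies between the finger pads, 19 mm behind the fingertips; this is the grasp point; z points along the fingers, y is the line along which they close (so a half turn about z gives the same grasp; the last joint's range is limited). The gripper opens to 85 mm and grips with 20 to 120 N. Pads are 22 mm wide; open, the fingers measure 114 mm over their backs; the gripper's body (76 mm by 85 mm) begins 54 mm behind the grasp point. The pads swing forward as they close: fully open they stand 13 mm farther back than shut.
Start: joints at [-73.505, 15.12, 91.902, -0, 72.978, -2.114], TCP at [215.4, -639.704, 249.98] pointing down, gripper open.
Joint ranges: [-150.88, 150.88], [-54.13, 125.18], [17.81, 147.31], [-75.09, 255.09], [0, 152.58], [-146.25, 146.25]. Speed limits (degrees/s): [147.25, 147.25, 180, 180, 180, 180].

### API

Orientations are given as [roll, pitch, yaw] about the fixed x, y, z axes, in that order (R = Rz(yaw) Ry(pitch) Rx(roll)).
In Python, from plant import ctrl gives the robot as it stands. Calls block until the motion is done:
- ctrl.move_ptp(position, orientation): joint-space move of the TCP to a pose.
- ctrl.move_straight(position, rotation=None, speed=150, guard=None): straight line of the TCP; rotation=None keeps the orientation; speed is the mean speed in mm/s. With guard (N) it stops when the force on the tool has changed by that much, and returns True; else False.
- ctrl.movej(angles): joint-space move.
- ctrl.gripper_to(opening, newtons=None): finger opening in mm; newtons is the grip in N (None keeps the last); returns when the fingers have stopped.
- ctrl.pause(seconds).
- ctrl.inverse_kinematics(position, orientation): joint angles nearest the present ones, or None.
- ctrl.observe(): the state.
- ctrl.grab_frame(name): name is "side" or "top"; returns a dict with "color" (480x640x3 uint8, blue, green, red), "intrinsics" (3x3 intrinsics, pixels), "k1" (the pictures are not rectified: a ray, as slopes to the right and down, at radius r is drawn at 1 + k1 r^2 times it, then the intrinsics apply), "xyz" and "orientation" of the camera in the world. Camera axes: x right, y up, looking along -z (the intrinsics and any distortion apply to the point x, -y, -z); pixel columns grow to the right and rows downward; lengths in mm; the calibration is good to about 2 mm. A picture is of the moment at which its call begins. There is no depth.
A pose or a line that the arm cannot do raises ctrl.Unreachable and nothing moves.
- ctrl.close_job(): hands the job in; it is judged then, once.
The state is a dict: "clock": time; "joints": joint angles; "dq": joint speeds; "tau": joint torques, N m; "eef_pos": TCP position; "orientation": TCP orientation; "ft_force": force on the tool from outside, world axes, zero at the start; "moment": the same for the moment, N m; "width": finger opening in mm; "grip_force": force on a finger pad.
Only numpy, scipy, OpenCV 4.12 (cv2) and the standard library are available. Lean on these libraries where they do the work, as an engineer would, in place of code of your own. Each camera call takes 0.05 s, during which the arm holds its last target. There are 200 camera calls.

### The job

Set the loose end of the slab roller (the end away from the crank): slide the loose thickness slat flat along the bed under that end of the roller, placed like its fixed twin at the other end. Then turn the red thumbscrew at that end clockwise until it seats, and back it off a quarter turn to leave room for the canvas. Finish still gripping the thumbscrew and keep holding it there, so that a colleague can tighten the locknut; leave the slat under the roller and do not disturb the jars, bowl and cup.

Things in the scene. Friction and masses are not known exactly. Their poses are not given: they have to be found in the camera images.
- slab_roller: Tabletop slab roller, fixed. Origin: on the table under the middle of the roller axis; x points away from the robot along the bed (outfeed), y along the roller to the locked (crank) end, z up. Bed 480 x 300 mm, top 30 mm up, x -200 to +280, y -150 to +150 mm. Steel roller 56 mm thick at x = 0. Blue end frames at y = -167 (loose end) and +167 mm, 26 thick, 90 long in x (feet 130), 117 mm high.
- twin_slat (a point): Centre of the underside of the fixed twin slat (180 x 36 x 8 mm) nipped under the locked end: x = +60, y = +125 mm of the slab roller, long side along x; axes as the slab roller's. The red thumbscrew on that end is locked and does not turn; the crank and its grip stand outside that frame, out to y = +285 and up to 150 mm high.
- slat_place (a point): Where the loose slat belongs, the twin's mirror image: the centre of its underside on the bed, x = +60, y = -125 mm of the slab roller, long side along x. It slides in along the bed towards -x; with the screw as at the start the gap under the roller is 9.3 to 10.1 mm high, with it seated the roller nips the slat. Axes as the slab roller's.
- slat: Loose beech thickness slat, 180 x 36 x 8 mm, about 40 g; origin at the centre of its underside, x along its length, y across its width, z up. It starts flat on the bed on the outfeed side (+x) of the roller near the loose end, skewed by up to 0.3 rad.
- thumbscrew (a joint): Turn of the thumbscrew at the loose end, rad: 0 = seated (firm stop), negative = backed off; it grows clockwise seen from above (turning in). Starts 1.8 to 2.8 rad backed off, goes back to -4.2. It stays where it is left; friction about 0.07 N m. 6 mm lead per turn: it and the roller's end sink as it is turned in.
- thumbscrew_grip (a point): Point on the axis of the movable thumbscrew at x = 0, y = -167 mm of the slab roller, 145 mm above the table when seated (up to 3 mm more backed off). The head is an upright flat red spade 42 wide, 10 thick, 30 mm tall (13 mm of it above this point) on a steel collar 26 mm across. x: along the 42 mm width, y: through the thickness, z up. It turns with the screw.
- glaze_bowl: Bystander: teal glazed bowl, 110 mm across, 50 mm high, origin under its centre.
- yellow_jar: Bystander: small underglaze jar with a yellow cap, 44 mm across, 45 mm high, origin under its centre.
- pink_jar: Bystander: small underglaze jar with a pink cap, 44 mm across, 45 mm high, origin under its centre.
- rinse_cup: Bystander: white cup, 76 mm across, 85 mm high, origin under its centre.
Not all that is in view belongs to the job. Several things have the shape of the slat; the one meant has the colours described above.

How it is judged:
By the outcome, as a careful person would: the job done as asked, in the order asked, and still so for the second after the job is handed in, while the arm keeps its last pose, push and grip.
It also fails if it takes over 61 s, if anything falls off the work surface, if the arm or the gripper's body presses on something with over 40 N, if the wrist force passes 120 N, or if a joint passes its speed limit or range.

## Working session

There is one attempt and no reset: what is moved stays moved. The work goes in short steps, each a Python script; the robot and the scene stay as the last script left them, time stands still between calls to the robot, and variables do not carry over. Pictures are saved under pics/ and viewed, at most 10 in all, crops included, and the job is handed in when it is done.

```bash
ls; mkdir -p pics; python3 - <<'E'
from plant import ctrl
import cv2
for n in("top","side"):
    f=ctrl.grab_frame(n); cv2.imwrite(f"pics/{n}0.png",f["color"]); print(n,f["intrinsics"],f["k1"],f["xyz"],f["orientation"])
print(ctrl.observe())
E
```

```text
pics
top [[526.16016775   0.         313.9776288 ]
 [  0.         526.16016775 234.61645812]
 [  0.           0.           1.        ]] 0.019962936005185665 [ 510.22853016   13.92331686 1311.04172307] [  3.22705984   0.26529129 -90.04746908]
side [[595.79089052   0.         318.59568228]
 [  0.         595.79089052 239.62068828]
 [  0.           0.           1.        ]] -0.0851334605019782 [ 401.57645041 1151.37081177  791.50393699] [  59.96932663   -0.6771542  -171.90573628]
{'clock': 0.1, 'joints': array([-7.35060197e+01,  1.51654052e+01,  9.19765952e+01,  1.51619390e-03,
        7.29786153e+01, -2.11460950e+00]), 'dq': array([ 0.02215651, -0.0705675 , -0.14175352, -0.0016516 ,  0.08921154,
       -0.02672224]), 'tau': array([-2.11585484e-04, -5.16705537e+01, -3.68591058e+01, -1.39871304e-04,
        6.26776848e-03, -3.87295358e-05]), 'eef_pos': array([ 215.20915804, -639.08259853,  248.75004008]), 'orientation': array([-1.79879520e+02, -5.89839118e-03,  1.86081382e+01]), 'ft_force': array([-0.51192286, -0.24988193,  0.51365122]), 'moment': array([ 0.06127976,  0.00421035, -0.00080112]), 'grip_force': 0.0, 'width': 85.33130348349351}
```

View pics/top0.png

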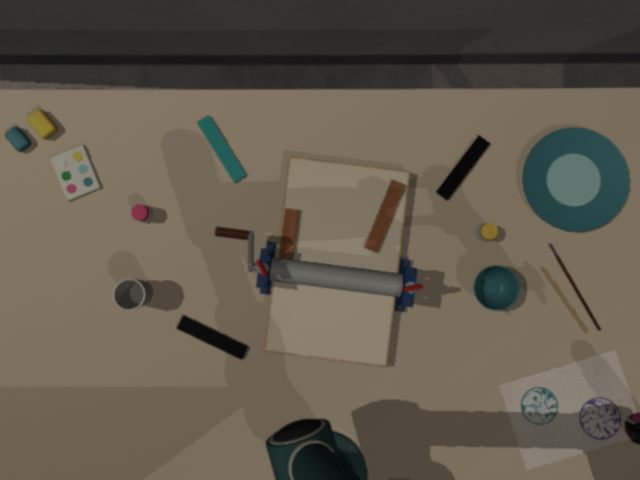

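View pics/side0.png

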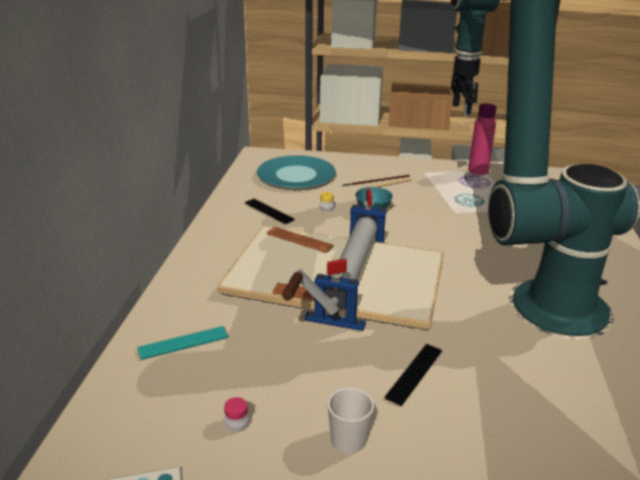

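Candidates for the slat (top view): the brown slat lying on the bed (385,216), the brown twin nipped under the roller (289,233), black bars at (463,167) and (212,337), and a teal bar at (221,149). I choose the beech one at (385,216), on the outfeed side near the loose end. The loose thumbscrew is red, at about (413,288). I'll measure both and check with one crop.

```bash
cat > h.py <<'E'
from plant import ctrl
import cv2, numpy as np
from scipy.spatial.transform import Rotation as Ro
from scipy.optimize import least_squares
def proj(P,f):
    R=Ro.from_euler('xyz',f["orientation"],degrees=True).as_matrix()
    c=(np.atleast_2d(P)-f["xyz"])@R
    s=np.c_[c[:,0],-c[:,1]]/-c[:,2:]
    s=s*(1+f["k1"]*(s**2).sum(1,keepdims=True))
    K=f["intrinsics"]; return s*[K[0,0],K[1,1]]+K[:2,2]
def unproj(uv,z,f):
    "pixels -> world points on plane z"
    K=f["intrinsics"]; d=(np.atleast_2d(uv)-K[:2,2])/[K[0,0],K[1,1]]; s=d.copy()
    for _ in range(10): s=d/(1+f["k1"]*(s**2).sum(1,keepdims=True))
    r=np.c_[s[:,0],-s[:,1],-np.ones(len(s))]@Ro.from_euler('xyz',f["orientation"],degrees=True).as_matrix().T
    return f["xyz"]+r*((z-f["xyz"][2])/r[:,2])[:,None]
def blob(m,n=1):
    "n largest contours"
    c,_=cv2.findContours(m.astype(np.uint8),cv2.RETR_EXTERNAL,cv2.CHAIN_APPROX_NONE)
    return sorted(c,key=cv2.contourArea)[::-1][:n]
E
python3 - <<'E'
from h import *
f=ctrl.grab_frame("top"); im=f["color"]
hsv=cv2.cvtColor(im,cv2.COLOR_BGR2HSV)
for n,p in dict(bed=(340,180),table=(440,250),slat=(385,216),twin=(289,225),red=(415,288),red2=(264,269),bed2=(330,330),blue=(405,303)).items(): print(n,hsv[p[1],p[0]])
cv2.imwrite("pics/crop.png",cv2.resize(im[140:380,240:440],None,fx=2.5,fy=2.5,interpolation=cv2.INTER_CUBIC))
E
```

```text
bed [ 20  54 137]
table [ 18  63 122]
slat [ 12 158  84]
twin [ 12 155  89]
red [  1 196 100]
red2 [  1 183  60]
bed2 [ 19  53 140]
blue [108 140  62]
```

View pics/crop.png

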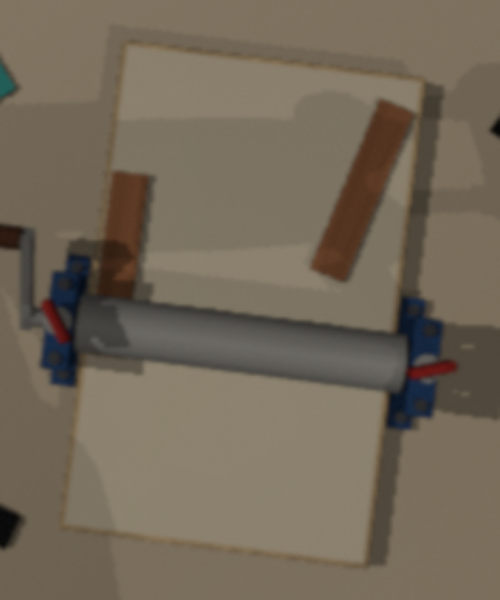

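The crop confirms it: the loose beech slat runs from (395,108) to (330,272). The bed corners are at (122,42), (424,80), (365,565) and (65,526), and the loose red spade runs (410,373)-(457,365).

```bash
cat >> h.py <<'E'
def slat(f,z=38):
    h=cv2.cvtColor(f["color"],cv2.COLOR_BGR2HSV)
    m=cv2.inRange(h,(7,110,50),(18,255,255)); m[:,:335]=0; m[:,425:]=0; m[:140]=0; m[380:]=0
    c=blob(m)[0]; q=unproj(c.reshape(-1,2),z,f)[:,:2].astype(np.float32)
    (x,y),wh,a=cv2.minAreaRect(q); b=cv2.boxPoints(((x,y),wh,a))
    e=max((b[1]-b[0],b[2]-b[1]),key=np.linalg.norm); yaw=np.degrees(np.arctan2(e[1],e[0])); yaw=(yaw+90)%180-90
    return np.array([x,y]),yaw,wh
def screw(f,z=159):
    h=cv2.cvtColor(f["color"],cv2.COLOR_BGR2HSV)
    m=cv2.inRange(h,(0,150,50),(5,255,255))|cv2.inRange(h,(172,150,50),(180,255,255)); m[:,:395]=0; m[:,430:]=0; m[:265]=0; m[310:]=0
    c=blob(m)[0]; q=unproj(c.reshape(-1,2),z,f)[:,:2].astype(np.float32)
    (x,y),wh,a=cv2.minAreaRect(q); b=cv2.boxPoints(((x,y),wh,a))
    e=max((b[1]-b[0],b[2]-b[1]),key=np.linalg.norm); yaw=np.degrees(np.arctan2(e[1],e[0])); yaw=(yaw+90)%180-90
    return np.array([x,y]),yaw,wh
E
python3 - <<'E'
from h import *
f=ctrl.grab_frame("top")
g=ctrl.grab_frame("side")
c=np.array([(122,42),(424,80),(365,565),(65,526)])/2.5+[240,140]-0.2
L=np.array([(280,150,30),(280,-150,30),(-200,-150,30),(-200,150,30)])
w=lambda p:np.c_[L[:,:2]@np.array([[np.cos(p[2]),np.sin(p[2])],[-np.sin(p[2]),np.cos(p[2])]])+p[:2],L[:,2]]
s=least_squares(lambda p:(proj(w(p),f)-c).ravel(),[550,0,0]); p=s.x
print("roller",p[:2],np.degrees(p[2]),"res",s.fun.round(2))
R=lambda v:p[:2]+Ro.from_euler('z',p[2]).as_matrix()[:2,:2]@v
print("screw exp",R([0,-167]),"place",R([60,-125]))
print("slat",slat(f)); print("screw",screw(f))
print("side bed proj",proj(w(p),g).round(0).tolist())
h=cv2.cvtColor(f["color"],cv2.COLOR_BGR2HSV)
for n,px in dict(yj=(489,232),pj=(140,213)).items(): print(n,unproj(px,45,f)[0])
print("bowl",unproj((497,288),50,f)[0])
E
```

```text
roller [480.95846969 -32.16226574] -7.113276649718859 res [ 0.01 -1.1   0.59 -1.55  1.67  1.3  -2.27  1.2 ]
screw exp [ 460.27862292 -197.87691186] place [ 525.01773867 -163.63005958]
slat (array([ 627.7578125 , -151.30226135]), np.float32(-22.90142), (34.72466278076172, 176.90682983398438))
screw (array([ 459.33184814, -195.01832581]), np.float32(-79.73471), (9.284735679626465, 42.25324249267578))
side bed proj [[217.0, 284.0], [262.0, 223.0], [443.0, 249.0], [430.0, 320.0]]
yj [ 587.45264696 -400.63856494   45.        ]
pj [634.33936085 439.67008856  45.        ]
bowl [ 453.77237315 -415.22011598   50.        ]
```

```bash
python3 - <<'E'
from h import *
f=ctrl.grab_frame("top"); h=cv2.cvtColor(f["color"],cv2.COLOR_BGR2HSV)
m=cv2.inRange(h,(7,110,50),(18,255,255)); m[:,:270]=0; m[:,310:]=0; m[:200]=0; m[262:]=0
q=unproj(blob(m)[0].reshape(-1,2),38,f)[:,:2].astype(np.float32); print("twin",cv2.boxPoints(cv2.minAreaRect(q)).round(1).tolist(),cv2.minAreaRect(q)[2])
c,yaw,_=slat(f); yaw=float(yaw)
d=np.array([np.cos(np.radians(yaw)),np.sin(np.radians(yaw))]); g=c+55*d
ctrl.gripper_to(46,40)
ctrl.move_ptp([*g,140],[180,0,yaw])
ctrl.move_straight([*g,75],speed=120)
o=ctrl.observe();print(o["eef_pos"],o["orientation"],o["joints"],g,yaw)
f=ctrl.grab_frame("top");s=ctrl.grab_frame("side")
cv2.imwrite("pics/a.png",np.hstack([cv2.resize(f["color"][150:310,340:440],(375,600)),cv2.resize(s["color"][160:340,230:357],(425,600))]))
print(ctrl.move_straight([*g,44],speed=20,guard=5))
o=ctrl.observe();print(o["clock"],o["eef_pos"],o["ft_force"])
E
```

```text
twin [[523.0999755859375, 71.0999984741211], [641.7999877929688, 56.400001525878906], [646.0999755859375, 91.5999984741211], [527.5, 106.30000305175781]] 82.94713592529297
[ 678.8417529  -172.65893023   75.21701504] [-1.79997114e+02 -2.27405122e-02 -2.27635964e+01] [-1.63075676e+01  2.60172484e+01  9.67593614e+01  3.69456562e-04
  5.72004694e+01  9.64558282e+01] [ 678.54901155 -172.43755863] -22.754066467285156
True
5.2333 [ 678.41717202 -172.41916545   46.42851141] [-0.54949849  0.81953632  4.74197497]
```

View pics/a.png

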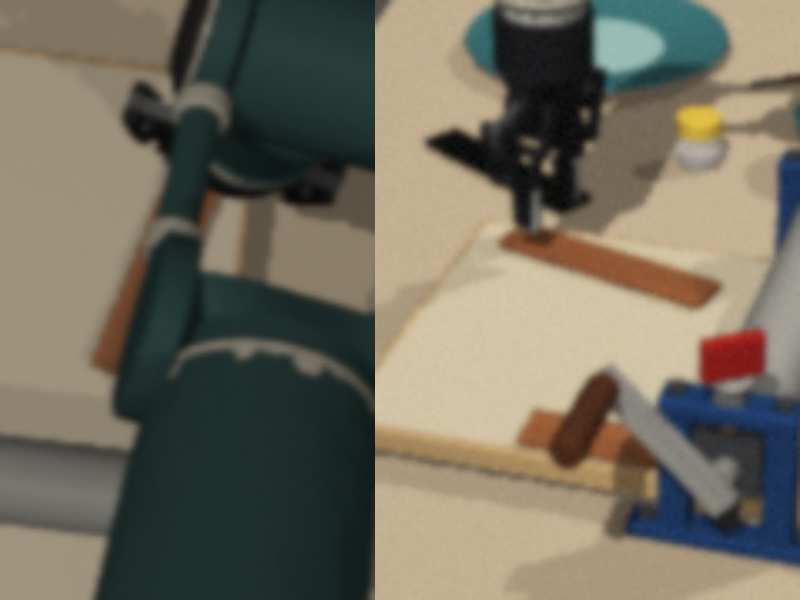

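The fingers straddle the slat, and contact at TCP z 46.4 matches the bed. Next I grip it, align it and slide it in.

```bash
cat >> h.py <<'E'
O=np.array([480.9,-32.0]); Y=-7.1
_R=Ro.from_euler('z',Y,degrees=True).as_matrix()[:2,:2]
W=lambda x,y:O+_R@[x,y]
E
python3 - <<'E'
from h import *
o=ctrl.observe(); z=o["eef_pos"][2]+2.2
ctrl.move_straight([*o["eef_pos"][:2],z],speed=20)
ctrl.gripper_to(30,40)
o=ctrl.observe();print(o["clock"],o["eef_pos"],o["width"],o["grip_force"],o["ft_force"])
ctrl.move_straight([*W(205,-125),z],[180,0,Y],speed=50)
o=ctrl.observe();print(o["clock"],o["eef_pos"],o["orientation"],o["ft_force"])
f=ctrl.grab_frame("top");s=ctrl.grab_frame("side")
print(ctrl.move_straight([*W(150,-125),z],speed=40,guard=6))
o=ctrl.observe();print(o["clock"],o["eef_pos"],W(150,-125),o["ft_force"],o["moment"])
f2=ctrl.grab_frame("top");s2=ctrl.grab_frame("side")
cv2.imwrite("pics/b.png",np.vstack([np.hstack([cv2.resize(a["color"][150:310,340:440],(250,300)),cv2.resize(b["color"][190:310,230:430],(500,300))]) for a,b in((f,s),(f2,s2))]))
E
```

```text
5.8167 [ 678.42131274 -172.43571692   48.53389699] 34.47241573146402 40.469491481781006 [-0.58094217  0.94032548  1.00019134]
6.2417 [ 668.6155295  -181.57592011   48.53032525] [ 1.79986616e+02  2.74078145e-02 -7.25358362e+00] [ 0.15921496 -1.14228234  1.29185943]
False
7.8667 [ 614.3865593  -174.58939291   48.5773246 ] [ 614.29960609 -174.58171375] [ 0.47673248 -0.17806919 -0.34190012] [0.02053019 0.0537837  0.01755395]
```

View pics/b.png

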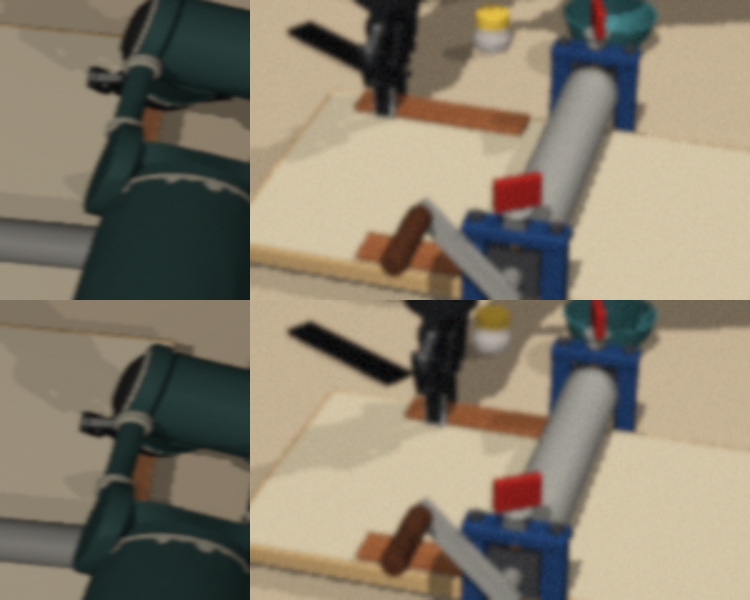

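The slat is gripped, parallel to the twin and flat, with its tip entering under the roller at low force. I'll slide it the rest of the way, release, back off and measure.

```bash
python3 - <<'E'
from h import *
z=48.6
for x in (132,115):
    r=ctrl.move_straight([*W(x,-125),z],speed=30,guard=8)
    o=ctrl.observe();print(r,o["clock"],o["eef_pos"],W(x,-125),o["ft_force"],o["width"])
    if r: break
else:
    ctrl.gripper_to(48)
    p=W(115,-125); ctrl.move_straight([*p,210],speed=150)
    ctrl.move_ptp([*W(60,-330),260],[180,0,100])
    f=ctrl.grab_frame("top");s=ctrl.grab_frame("side")
    c,y,wh=slat(f);print("slat vis",c,y,wh,"far-end exp",W(150,-125)); print(screw(f),W(0,-167),ctrl.observe()["clock"])
    cv2.imwrite("pics/c.png",np.hstack([cv2.resize(f["color"][170:310,250:430],(360,280)),cv2.resize(s["color"][170:310,250:430],(360,280))]))
    np.save("f.npy",f,allow_pickle=True);np.save("s.npy",s,allow_pickle=True)
E
```

```text
False 8.7167 [ 596.29702839 -172.34545001   48.62734159] [ 596.43763121 -172.35688717] [0.32668416 0.0753161  0.00520866] 34.324879947504314
False 9.4333 [ 579.36415302 -170.24316526   48.59208886] [ 579.56798826 -170.25566206] [-0.27797088 -0.12815864  0.07419004] 35.03312193801652
slat vis [ 552.32165527 -170.01382446] -7.9044495 (37.560245513916016, 120.8884506225586) far-end exp [ 614.29960609 -174.58171375]
(array([ 459.61062622, -194.94906616]), np.float32(-78.73479), (9.329304695129395, 42.26707458496094)) [ 460.25855338 -197.71943363] 12.9583
```

View pics/c.png

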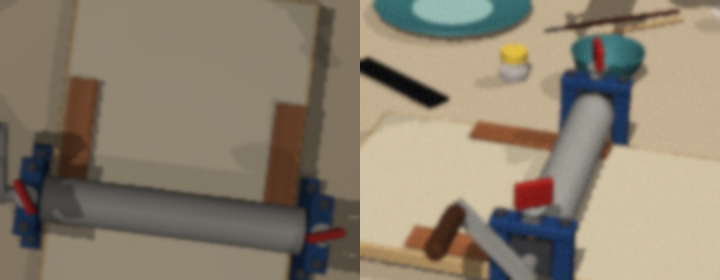

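```bash
python3 - <<'E'
from h import *
f=np.load("f.npy",allow_pickle=True).item(); h=cv2.cvtColor(f["color"],cv2.COLOR_BGR2HSV)
m=cv2.inRange(h,(7,110,50),(18,255,255)); v,u=np.nonzero(m)
q=(unproj(np.c_[u,v],38,f)[:,:2]-O)@_R
for sg in(1,-1):
    k=q[(abs(q[:,1]-sg*125)<35)&(q[:,0]>45)&(q[:,0]<165)]
    for a in range(50,155,12):
        b=k[(k[:,0]>=a)&(k[:,0]<a+12)][:,1]
        if len(b): print(a,len(b),b.min().round(1),b.max().round(1),b.mean().round(1))
    print("end",np.percentile(k[:,0],[97,99,100]))
h=cv2.cvtColor(f["color"],cv2.COLOR_BGR2HSV); 
E
```

```text
Traceback (most recent call last):
NameError: name '_R' is not defined
```

```bash
python3 - <<'E'
from h import *
from h import _R
f=np.load("f.npy",allow_pickle=True).item(); h=cv2.cvtColor(f["color"],cv2.COLOR_BGR2HSV)
m=cv2.inRange(h,(7,110,50),(18,255,255)); v,u=np.nonzero(m)
q=(unproj(np.c_[u,v],38,f)[:,:2]-O)@_R
for sg in(1,-1):
    k=q[(abs(q[:,1]-sg*125)<23)&(q[:,0]>45)&(q[:,0]<165)]
    for a in range(50,155,15):
        b=k[(k[:,0]>=a)&(k[:,0]<a+15)][:,1]
        if len(b): print(a,len(b),b.min().round(1),b.max().round(1),b.mean().round(1))
    print("end",np.percentile(k[:,0],[97,99,100]))
# spade in both views: red pixels -> best-fit axis point
for n,w in(("f",(395,430,265,310)),("s",(360,376,185,212))):
    g=np.load(n+".npy",allow_pickle=True).item();h=cv2.cvtColor(g["color"],cv2.COLOR_BGR2HSV)
    r=(cv2.inRange(h,(0,140,40),(6,255,255))|cv2.inRange(h,(170,140,40),(180,255,255)))[w[2]:w[3],w[0]:w[1]]
    v,u=np.nonzero(r);v+=w[2];u+=w[0];print(n,len(u),"u",u.min(),u.max(),u.mean(),"v",v.min(),v.max(),v.mean())
    C=np.array([460.26,-197.72]);d=np.array([np.cos(np.radians(101)),np.sin(np.radians(101))]);nn=np.array([-d[1],d[0]])
    B=np.array([[*(C+a*21*d+b*5*nn),z] for a in(-1,1) for b in(-1,1) for z in(129.8,159.8)])
    p=proj(B,g);print(" pred u",p[:,0].min(),p[:,0].max(),"v",p[:,1].min(),p[:,1].max())
E
```

```text
50 93 107.6 143.0 125.3
65 91 108.2 143.9 125.8
80 89 107.9 142.8 125.2
95 87 108.2 142.5 125.2
110 87 107.9 141.9 124.8
125 89 107.9 142.3 125.3
140 52 108.8 141.4 125.2
end [145.64524854 147.78293284 148.97994336]
50 96 -145.8 -109.1 -127.8
65 95 -146.0 -109.5 -128.0
80 95 -146.2 -109.4 -127.6
95 95 -146.4 -109.9 -127.6
110 94 -146.1 -110.6 -128.2
125 95 -146.6 -110.0 -128.5
140 51 -145.2 -110.7 -128.7
end [145.06306622 147.32530969 148.39481263]
f 87 u 403 422 412.5632183908046 v 284 291 287.4942528735632
 pred u 401.570134938461 423.6844977170333 v 282.6408758837667 291.3529204923659
s 58 u 367 371 368.6896551724138 v 189 205 196.8793103448276
 pred u 364.9952345822397 371.6700265861876 v 186.04746836073957 204.2299717987143
```

The slat sits about 2–2.5 mm further out than the twin's mirror, which looks like an arm/camera offset in y. I'll mend it with one regrip.

```bash
python3 - <<'E'
from h import *
from h import _R
ctrl.move_ptp([*W(115,-125),210],[180,0,Y])
ctrl.move_straight([*W(115,-125),48.6],speed=130,guard=10)
ctrl.gripper_to(30,30)
ctrl.move_straight([*W(114.5,-122.7),48.6],[180,0,Y+.4],speed=15,guard=8)
o=ctrl.observe();print(o["clock"],o["eef_pos"],W(114.5,-122.7),o["ft_force"],o["width"])
ctrl.gripper_to(48)
ctrl.move_straight([*W(115,-122.7),210],speed=150)
S=W(0,-165.2)
ctrl.move_ptp([*S,215],[180,0,101]); 
o=ctrl.observe();print(o["clock"],o["joints"],o["eef_pos"])
f=ctrl.grab_frame("top");g=ctrl.grab_frame("side")
h=cv2.cvtColor(f["color"],cv2.COLOR_BGR2HSV);m=cv2.inRange(h,(7,110,50),(18,255,255)); v,u=np.nonzero(m)
q=(unproj(np.c_[u,v],38,f)[:,:2]-O)@_R
k=q[(abs(q[:,1]+125)<23)&(q[:,0]>45)&(q[:,0]<165)]
for a in range(50,155,15):
    b=k[(k[:,0]>=a)&(k[:,0]<a+15)][:,1]
    if len(b): print(a,len(b),b.min().round(1),b.max().round(1),b.mean().round(1))
print(k[:,0].max())
ctrl.gripper_to(34,40)
cv2.imwrite("pics/d.png",np.hstack([cv2.resize(f["color"][190:310,300:440],(350,300)),cv2.resize(g["color"][110:260,300:440],(350,375))[:300]]))
E
```

```text
16.8333 [ 580.66060723 -168.65490089   49.99639675] [ 579.35610569 -167.91149787] [ 0.06276453 -1.56517597  5.0976075 ] 34.69763878756935
20.0917 [-2.58958333e+01 -2.45942217e+00  1.15128931e+02  2.14497951e-03
  6.73461728e+01 -3.68709618e+01] [ 460.54563893 -195.8956338   214.8145565 ]
50 97 -145.0 -108.0 -126.4
65 95 -144.9 -107.7 -126.4
80 95 -144.3 -107.8 -126.1
95 96 -145.1 -108.0 -126.3
110 97 -145.3 -108.2 -126.5
125 96 -145.7 -108.9 -127.1
140 52 -145.2 -108.3 -127.3
148.09895818506877
```

View pics/d.png

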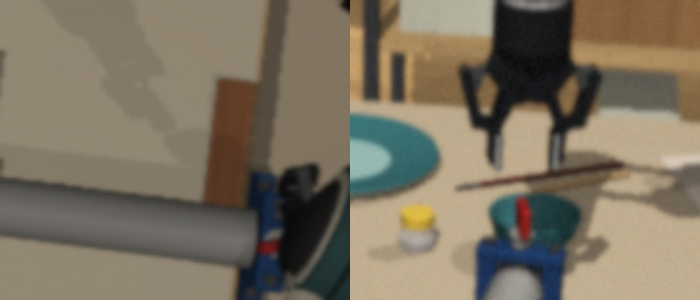

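The slat is now at about -126 and parallel, and the spade sits centred between the fingers. I'll grip the screw and turn it in.

```bash
cat >> h.py <<'E'
S=W(0,-165.2)
def show(t=""):
    o=ctrl.observe(); print(t,round(o["clock"],2),o["eef_pos"].round(2),"yaw",o["orientation"][2].round(2),"F",o["ft_force"].round(1),"Mz",o["moment"].round(3),"w",o["width"].round(1),o["grip_force"].round(0)); return o
E
python3 - <<'E'
from h import *
print(ctrl.move_straight([*S,151.5],speed=80,guard=8)); show("down")
ctrl.gripper_to(4,50); show("grip")
for y in (90,75,60):
    ctrl.move_straight([*S,151.5-(101-y)/60],[180,0,y],speed=20); show(y)
E
```

```text
FalseTraceback (most recent call last):
  File "<stdin>", line 2, in <module>
  File "h.py", line 40, in show
    o=ctrl.observe(); print(t,round(o["clock"],2),o["eef_pos"].round(2),"yaw",o["orientation"][2].round(2),"F",o["ft_force"].round(1),"Mz",o["moment"].round(3),"w",o["width"].round(1),o["grip_force"].round(0)); return o
                                                                                                                                                                    ^^^^^^^^^^^^^^^^
AttributeError: 'float' object has no attribute 'round'
```

```bash
sed -i 's/o\["width"\].round(1),o\["grip_force"\].round(0)/round(o["width"],1),round(o["grip_force"])/' h.py
python3 - <<'E'
from h import *
show("down")
ctrl.gripper_to(4,50); show("grip")
for y in (95,85,75,65,50):
    ctrl.move_ptp([*S,151.5-(101-y)/60],[180,0,y]); show(y)
E
```

```text
down 21.43 [ 460.9  -196.16  151.94] yaw 101.0 F [ 1.1 -0.8 -0.7] Mz [ 0.008 -0.045 -0.035] w 34.2 0
grip 21.76 [ 460.02 -196.4   152.4 ] yaw 101.02 F [-4.7 -0.8  5.6] Mz [-0.166  0.803  0.062] w 9.1 51
95 22.01 [ 459.85 -196.42  152.26] yaw 94.98 F [-5.3 -1.7  6.9] Mz [-0.145  0.798 -0.119] w 9.1 51
85 22.3 [ 459.58 -196.42  152.11] yaw 84.98 F [-6.1 -1.1  7.3] Mz [-0.226  1.01  -0.042] w 9.1 51
75 22.59 [ 459.31 -196.4   151.97] yaw 74.99 F [-7.3 -1.2  8.1] Mz [-0.149  1.154 -0.067] w 9.1 51
65 22.88 [ 459.05 -196.28  151.78] yaw 64.99 F [-8.4 -0.6  8.1] Mz [-0.196  1.251 -0.047] w 9.2 51
50 23.24 [ 458.68 -196.1   151.51] yaw 49.99 F [-9.3 -0.8  9.4] Mz [-0.057  1.489 -0.069] w 8.8 51
```

Mz is about 0.07 N m, so the screw is turning. The side force shows the axis is a little toward -x, so I'll shift the command and continue in smaller steps toward the stop.

```bash
python3 - <<'E'
from h import *
P=S+[-2.5,0]; z0=152.2
for y in (40,30,20,10,4,0,-3):
    ctrl.move_ptp([*P,z0-(101-y)/60],[180,0,y]); o=show(y)
    if abs(o["moment"][2])>.3: break
E
```

```text
40 23.52 [ 458.07 -195.91  151.42] yaw 40.2 F [-1.3  0.7  0.8] Mz [ 0.032  0.151 -0.102] w 9.3 50
30 23.82 [ 457.94 -195.73  151.22] yaw 30.32 F [-2.7  0.4  4.3] Mz [ 0.24   0.415 -0.087] w 8.9 51
20 24.11 [ 457.85 -195.51  151.07] yaw 20.37 F [-3.9  3.7  6.5] Mz [ 0.545  0.555 -0.078] w 9.1 51
10 24.4 [ 457.75 -195.23  150.88] yaw 10.36 F [-3.7  4.2  5.8] Mz [ 0.67   0.58  -0.103] w 9.3 51
4 24.65 [ 457.71 -195.06  150.8 ] yaw 4.36 F [-3.3  6.2  6.5] Mz [ 0.729  0.608 -0.057] w 9.4 51
0 24.9 [ 457.73 -194.94  150.77] yaw 0.37 F [-3.1  5.5  6.1] Mz [ 0.831  0.604 -0.039] w 9.2 51
-3 25.15 [ 457.7  -194.89  150.74] yaw -2.63 F [-3.7  5.4  5.7] Mz [ 0.847  0.633 -0.021] w 9.1 51
```

```bash
python3 - <<'E'
from h import *
P=S+[-3,1.3]; z0=152.7; m=[]
for y in (-5,-7,-9,-11,-13,-15,-17,-19,-21):
    ctrl.move_ptp([*P,z0-(101-max(y,-8))/60],[180,0,y]); o=show(y)
    if abs(o["moment"][2])>.6: break
E
```

```text
-5 25.4 [ 457.61 -194.6   150.76] yaw -4.72 F [-0.6  1.8  1. ] Mz [ 0.189  0.143 -0.005] w 9.3 50
-7 25.65 [ 457.57 -194.58  150.73] yaw -6.87 F [-0.2  2.   0.1] Mz [ 0.231  0.029 -0.002] w 9.0 50
-9 25.9 [ 457.56 -194.55  150.76] yaw -8.83 F [ 0.8  1.9 -0.3] Mz [ 0.386 -0.03   0.721] w 8.9 51
```

The stop is clear: Mz jumps to 0.72 N m just past yaw -7.1°, which matches the roller axis. I'll back off exactly 90°.

```bash
python3 - <<'E'
from h import *
P=S+[-3,1.3]; z0=152.7
for y in (10,30,50,70,83.2):
    ctrl.move_ptp([*P,z0-(101-y)/60],[180,0,y]); o=show(y)
ctrl.pause(.5); o=show("held")
f=ctrl.grab_frame("top");g=ctrl.grab_frame("side")
cv2.imwrite("pics/e.png",np.hstack([cv2.resize(f["color"][190:310,270:430],(400,300)),cv2.resize(g["color"][110:260,250:430],(360,300))]))
E
```

```text
10 26.32 [ 457.61 -195.    150.99] yaw 9.85 F [ 0.6  0.1 -3.4] Mz [-0.157 -0.239  0.123] w 9.0 50
30 26.74 [ 457.78 -195.43  151.36] yaw 29.76 F [ 2.4 -3.4 -6.1] Mz [-0.781 -0.475  0.025] w 9.4 49
50 27.17 [ 458.13 -195.86  151.72] yaw 49.83 F [ 3.6 -6.7 -8.3] Mz [-1.063 -0.645  0.016] w 9.3 49
70 27.59 [ 458.62 -196.08  152.07] yaw 69.83 F [ 5.1 -6.3 -9.3] Mz [-1.141 -0.888  0.061] w 8.8 49
83.2 27.93 [ 458.99 -196.18  152.3 ] yaw 83.03 F [ 7.3 -7.5 -9.9] Mz [-1.158 -1.065  0.059] w 9.2 49
held 28.43 [ 458.98 -196.17  152.28] yaw 83.02 F [  5.2  -7.3 -10. ] Mz [-1.191 -1.096  0.053] w 8.9 49
```

View pics/e.png

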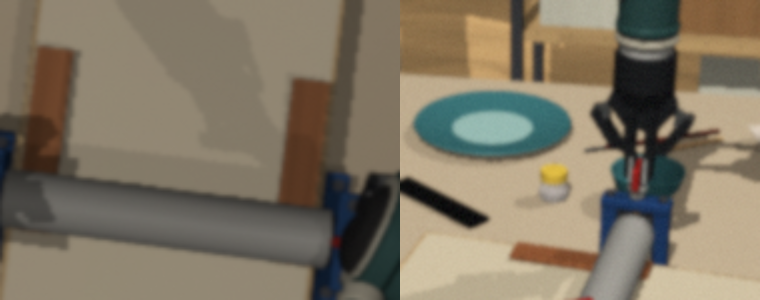

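The screw is backed off 90° and still gripped, and the slat lies parallel to its twin. I'll relieve the residual side load and hand in.

```bash
python3 - <<'E'
from h import *
P=S+[-1.8,0.1]
ctrl.move_straight([*P,151.5],[180,0,83.1],speed=5); ctrl.pause(.3); show("relaxed")
print(ctrl.close_job())
E
```

```text
relaxed 29.36 [ 459.2  -196.3   152.16] yaw 83.09 F [ 1.6 -5.5  1.7] Mz [-0.877 -0.261 -0.075] w 8.6 50
the job is handed in; nothing more can be done
None
```

I handed the job in at about 29 s: the slat is under the loose end of the roller, about 1 mm outside the twin's mirror position. The thumbscrew was turned in to its stop and backed off a quarter turn, and the gripper is still holding it. The judge's verdict wasn't shown.

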